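# Return the blue finjan to its blue slot

## Task

The blue finjan has been washed: put it back in its own slot on the wooden tray, the round well marked with the blue tile, standing upright on the bottom of the well. Set it down gently rather than dropping it, let go, and leave the green and amber finjans where they stand.

Things in the scene. Friction and masses are not known exactly. Their poses are not given: they have to be found in the camera images.
- cup_blue: Blue ceramic finjan, to be put away, standing on the counter: round, open, no handle, 60 mm high, outer diameter 40 mm at the foot, 53 mm at 16 mm up, 54 mm at the rim; wall 4 mm; about 120 g (varies). Origin: centre of its underside; z points up out of its mouth. 
- slot_blue (a point): Centre of the floor of the blue-tiled well (70 mm across, 8 deep), 17 mm above the counter. x points away from the tile, z up. Its light wooden holder, 124 x 94 mm, has its top 8 mm above the point and a blue tile 24 x 70 mm centred 58 mm to -x. Three holders (blue, green, amber tile; any order; wells empty) stand 98 mm apart along y in a fixed dark tray, 150 x 312 mm, 18 mm high.
- cup_green: Green ceramic finjan, to be left alone, standing on the counter: round, open, no handle, 60 mm high, outer diameter 40 mm at the foot, 53 mm at 16 mm up, 54 mm at the rim; wall 4 mm; about 120 g (varies). Origin: centre of its underside; z points up out of its mouth. At least 85 mm from other cups, centre to centre.
- cup_amber: Amber (yellow-orange) ceramic finjan, to be left alone, standing on the counter: round, open, no handle, 60 mm high, outer diameter 40 mm at the foot, 53 mm at 16 mm up, 54 mm at the rim; wall 4 mm; about 120 g (varies). Origin: centre of its underside; z points up out of its mouth. At least 85 mm from other cups, centre to centre.
Mind the look-alikes: they are no part of the job. Of the things shaped like the cup_blue, the blue one is meant.

How it is judged:
By the outcome, as a careful person would: the job done as asked, in the order asked, and still so for the second after the job is handed in, with the robot touching nothing.
It also fails if it takes over 40 s, if anything falls off the work surface, if the arm or the gripper's body presses on something with over 40 N, if the wrist force passes 120 N, or if a joint passes its speed limit or range.

## Robot

A 6-joint arm with a two-finger parallel gripper is mounted at the origin on the work surface. World frame = base frame: x ahead of the robot, y to its left, z up, the work surface at z = 0. Lengths are in m, angles in rad, forces in N, time in s.
With the tool pointing down it reaches from about 0.425 to 0.95 m from the base axis. Payload 3.5 kg.
Tool frame: the origin (TCP) lies on the centre line of the jaws, within the pads' length; the fingertips stand 11 mm ahead of it and the grasp point (between the pads) lies 8 mm behind it; z points along the fingers, y is the line along which they close (so a half turn about z gives the same grasp; the last joint's range is limited). The gripper opens to 85 mm and grips with 20 to 120 N. Pads are 22 mm wide; open, the fingers measure 114 mm over their backs; the gripper's body (76 mm by 85 mm) begins 54 mm behind the grasp point. The pads swing forward as they close: fully open they stand 13 mm farther back than shut.
Start: joints at [1.034, 0.286, 1.577, -0, 1.279, -0.15], TCP at [0.255, 0.625, 0.22] pointing down, gripper open.
Joint ranges: [-2.77, 2.77], [-0.9, 2.22], [0.21, 2.48], [-1.53, 4.67], [0.24, 2.81], [-2.84, 2.84]. Speed limits (rad/s): [2.79, 2.79, 3.14, 3.14, 3.14, 3.14].

## Interface

Orientations are given as a unit quaternion [x, y, z, w].
In Python, from plant import ctrl gives the robot as it stands.
- The arm moves only by the tool step_arm, never from a script. Its argument "motion" is a list of rows, each an object with "offset": the shift along the tool's x, y, z in m, a list of three; "twist": the turn about the tool's z in degrees. A call has 1 to 12 rows; each row is the pose to reach, as a shift and turn from the pose commanded when the call began, along the tool's axes at that moment; what a row does not reach only later rows make up. A row lasts 1/10 s, in which the tool goes at most 50 mm and 8.59 degrees, less where a joint would pass 70% of its speed; a pose out of reach is approached as far as the arm can. A call with a gripper value outside its range is refused whole. "gripper" is the finger opening in m, from 0 to 0.0854, set as the call begins (left out, the last holds). The fingers move at their own pace and stop on an object; "grip_force" is the grip in N (left out, the last holds). Time passes only in rows, so rows that repeat a pose let the fingers close. It gives the time, the measured TCP pose, the force, the opening and the grip force at its end, in the units of the state.
- ctrl.get_state(): the state, without advancing time (a new reading comes with each control period).
- ctrl.read_camera(name): name is "side" or "top"; returns the picture (420x560x3 uint8, blue, green, red); there is no depth.
- ctrl.calibration(name): a dict with "fx", "fy", "cx", "cy" (pixels), "k1" (the pictures are not rectified: a ray, as slopes to the right and down, at radius r is drawn at 1 + k1 r^2 times it, then the intrinsics apply), "cam_to_world" (4x4, takes a point from camera to world coordinates). Camera axes: x right, y up, looking along -z (the intrinsics and any distortion apply to the point x, -y, -z); pixel columns grow to the right and rows downward; lengths in m; the calibration is good to about 2 mm. A picture is of the moment at which its call begins. calibration takes no time and is no camera call.
- ctrl.sign_off(): hands the job in; it is judged then, once.
The state is a dict: "time": time; "qpos": joint angles; "dq": joint speeds; "joint_efforts": joint torques, N m; "eef_pos": TCP position; "tcp_rot": TCP orientation; "contact_force": force on the tool from outside, world axes, zero at the start; "wrist_torque": the same for the moment, N m; "opening": opening from 0.0 (shut) to 1.0 (fully open); "finger_force": force on a finger pad.
Only numpy, scipy, OpenCV 4.12 (cv2) and the standard library are available. Lean on these libraries where they do the work, as an engineer would, in place of code of your own. Each camera call takes 0.05 s, during which the arm holds its last target. There are 200 camera calls.

## Working session

There is one attempt and no reset: what is moved stays moved. The work goes in short steps, Python scripts to look and compute and a tool call to move; the robot and the scene stay as the last step left them, time stands still between calls to the robot, and variables do not carry over. Pictures are saved under pics/ and viewed, at most 10 in all, crops included, and the job is handed in when it is done.

Besides the shell and the picture viewer there is one more tool, called after ">>>" as name(argument=value, ...) on one line, values as JSON. step_arm: Moves the arm, as the interface text tells. Its arguments: {"type":"object","properties":{"motion":{"type":"array"},"gripper":{"type":"number"},"grip_force":{"type":"number"}},"required":["motion"]}

```bash
mkdir -p pics; cat > h.py <<'E'
import numpy as np, cv2
from plant import ctrl
def ray(name,u,v):
    c=ctrl.calibration(name); K=np.array([[c['fx'],0,c['cx']],[0,c['fy'],c['cy']],[0,0,1.]])
    xd=np.array([(u-c['cx'])/c['fx'],(v-c['cy'])/c['fy']]); x=xd.copy()
    for _ in range(20): x=xd/(1+c['k1']*(x@x))
    T=np.array(c['cam_to_world']); return T[:3,3],T[:3,:3]@np.array([x[0],-x[1],-1])
def onplane(name,u,v,z):
    o,d=ray(name,u,v); return o+d*(z-o[2])/d[2]
E
python3 - <<'E'
from h import *
for n in('top','side'):
    cv2.imwrite(f'pics/{n}0.png',ctrl.read_camera(n)); c=ctrl.calibration(n); print(c)
s=ctrl.get_state();print(s['time'],s['eef_pos'],s['tcp_rot'],s['contact_force'])
E
```

```text
{'fx': 516.2103217527214, 'fy': 516.2103217527214, 'cx': 278.37760791028643, 'cy': 197.72415666745235, 'k1': -0.14827328673679702, 'cam_to_world': array([[-0.00665716,  0.98322386, -0.18228143,  0.32553127],
       [-0.99980799, -0.00318495,  0.0193347 , -0.02915661],
       [ 0.01842978,  0.18237515,  0.98305628,  1.02691464],
       [ 0.        ,  0.        ,  0.        ,  1.        ]])}
{'fx': 389.9748336753334, 'fy': 389.9748336753334, 'cx': 277.07331009616956, 'cy': 214.6953303091433, 'k1': -0.010218440468737964, 'cam_to_world': array([[ 0.98940998,  0.09540568, -0.10938762,  0.42968174],
       [-0.14424332,  0.56228296, -0.81426761, -0.70994066],
       [-0.01617896,  0.82142293,  0.57009   ,  0.51564757],
       [ 0.        ,  0.        ,  0.        ,  1.        ]])}
0.1 [0.2542862  0.62459073 0.21846861] [ 1.92193205e-01  9.81356511e-01 -1.02319662e-03 -3.52011028e-04] [0.15068102 0.09630441 0.02233913]
```

View pics/top0.png

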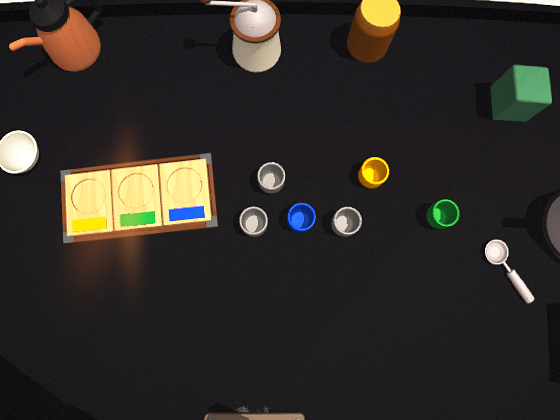

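View pics/side0.png

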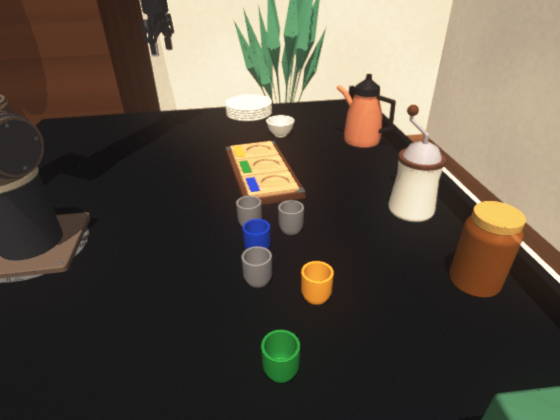

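The top view shows the blue cup at about (302,217), grey cups close by at (271,178), (253,222) and (347,222), and the blue-tiled well at (184,185) with its tile at (187,214). The side view agrees: the blue cup stands among the greys, in front of the tray.

```bash
cat > m.py <<'E'
from h import *
def cups():
    im=ctrl.read_camera('top'); hsv=cv2.cvtColor(im,cv2.COLOR_BGR2HSV); R={}
    def blobs(m,amin):
        m=cv2.morphologyEx(m,cv2.MORPH_CLOSE,np.ones((3,3),np.uint8))
        cs,_=cv2.findContours(m,cv2.RETR_EXTERNAL,cv2.CHAIN_APPROX_NONE)
        return [c for c in cs if cv2.contourArea(c)>amin]
    for n,lo,hi in(('blue',(105,120,60),(130,255,255)),('grey',(0,0,60),(180,50,255)),('amber',(15,120,60),(30,255,255)),('green',(50,120,60),(75,255,255))):
        m=cv2.inRange(hsv,lo,hi); 
        for c in blobs(m,150):
            (x,y),(a,b),ang=cv2.minAreaRect(c); 
            if n=='grey' and not(230<x<400 and 150<y<250): continue
            p=onplane('top',x,y,.06); q=onplane('top',x,y,.025)
            print(n,np.round([x,y,a,b],1),'z60',p[:2].round(4),'z25',q[:2].round(4))
    return im
E
python3 - <<'E'
from m import *
im=cups(); cv2.imwrite('pics/crop.png',cv2.resize(im[140:250,50:370],None,fx=2.5,fy=2.5,interpolation=cv2.INTER_CUBIC))
# cup rim: circle of bright rim via rays of contour on z=.06
E
```

```text
blue [186.2 213.1  11.4  35. ] z60 [0.4758 0.1271] z25 [0.4812 0.1327]
blue [301. 217.  30.  28.] z60 [ 0.4675 -0.0908] z25 [ 0.4727 -0.093 ]
grey [346.5 221.   30.   29. ] z60 [ 0.4594 -0.1773] z25 [ 0.4643 -0.1827]
grey [253. 221.  30.  28.] z60 [4.603e-01 1.000e-04] z25 [0.4651 0.0011]
grey [271. 177.  30.  28.] z60 [ 0.5453 -0.0343] z25 [ 0.5533 -0.0345]
amber [ 88.9 224.7  17.6  35.7] z60 [0.4534 0.3149] z25 [0.458  0.3274]
amber [373.  172.   28.3  32.5] z60 [ 0.555  -0.2322] z25 [ 0.5633 -0.2395]
amber [380.  15.  30.  40.] z60 [ 0.8954 -0.2648] z25 [ 0.916  -0.2733]
green [137.5 218.3  11.5  34. ] z60 [0.4659 0.2203] z25 [0.4709 0.2294]
green [443.  213.5  29.   32. ] z60 [ 0.4727 -0.3668] z25 [ 0.478 -0.379]
```

View pics/crop.png

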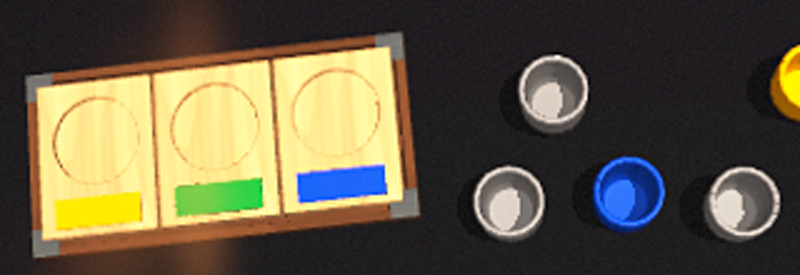

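```bash
cat > d.py <<'E'
from h import *
from scipy.spatial.transform import Rotation as R
def go(p,yaw=None,cur=None):
    s=ctrl.get_state(); r=R.from_quat(s['tcp_rot']); c=np.array(cur if cur is not None else s['eef_pos'])
    y=r.as_matrix()[:,1]; a=np.degrees(np.arctan2(y[1],y[0]))
    print('off',np.round(r.inv().apply(np.array(p)-c),4),'yaw',a.round(2),'twist', None if yaw is None else (a-yaw).round(1))
E
python3 - <<'E'
from d import *
print(onplane('top',184.3,185,.025))
c=[.255,.625,.22]
go([.45,.28,.22],-10,c); go([.468,-.091,.16],-10,c)
E
```

```text
[0.53762512 0.1379042  0.025     ]
off [-0.3107 -0.246   0.0004] yaw 67.84 twist 77.8
off [-0.4674 -0.5826  0.0609] yaw 67.84 twist 77.8
```

>>> step_arm(motion=[{"offset":[-0.039,-0.031,0],"twist":7},{"offset":[-0.078,-0.062,0],"twist":14},{"offset":[-0.117,-0.093,0],"twist":21},{"offset":[-0.156,-0.124,0],"twist":28},{"offset":[-0.195,-0.155,0],"twist":35},{"offset":[-0.234,-0.186,0],"twist":42},{"offset":[-0.273,-0.217,0],"twist":49},{"offset":[-0.311,-0.246,0],"twist":56},{"offset":[-0.311,-0.246,0],"twist":56}], gripper=0.0854)

```text
time: 1.05
eef_pos: [0.4522, 0.2757, 0.2196]
tcp_rot: [0.634, 0.774, -0.0, 0.001]
contact_force: [-0.3, 0.7, 0.2]
opening: 1.0
finger_force: 0.0
```

```bash
python3 - <<'E'
from d import *
s=ctrl.get_state();print(s['eef_pos'],s['qpos'],s['dq'].round(2) if hasattr(s['dq'],'round') else s['dq'])
go([.468,-.091,.16],-10)
E
```

```text
[0.45217462 0.27568505 0.21959595] [ 3.56668143e-01 -3.60241283e-02  1.93217710e+00 -1.79482300e-03
  1.24525290e+00  1.58924045e-01] [ 0.08  0.01 -0.    0.06  0.01 -0.02]
off [-0.3625 -0.0568  0.0602] yaw 11.36 twist 21.4
```

>>> step_arm(motion=[{"offset":[-0.045,-0.007,0.007],"twist":3},{"offset":[-0.09,-0.014,0.015],"twist":6},{"offset":[-0.135,-0.021,0.022],"twist":9},{"offset":[-0.18,-0.028,0.03],"twist":12},{"offset":[-0.225,-0.035,0.037],"twist":15},{"offset":[-0.27,-0.042,0.045],"twist":18},{"offset":[-0.315,-0.049,0.052],"twist":21},{"offset":[-0.345,-0.054,0.057],"twist":21},{"offset":[-0.3625,-0.057,0.06],"twist":21},{"offset":[-0.3625,-0.057,0.06],"twist":21},{"offset":[-0.3625,-0.057,0.06],"twist":21}])

```text
time: 2.15
eef_pos: [0.4682, -0.0859, 0.1595]
tcp_rot: [0.761, 0.648, 0.0, -0.001]
contact_force: [0.0, 0.2, 0.3]
opening: 0.999
finger_force: 0.0
```

```bash
python3 - <<'E'
from d import *
s=ctrl.get_state();print(s['eef_pos'],s['qpos'])
im=ctrl.read_camera('side'); cv2.imwrite('pics/s1.png',cv2.resize(im[110:330,150:350],None,fx=2.7,fy=2.7,interpolation=cv2.INTER_CUBIC))
go([.468,-.091,.03],-10)
E
```

```text
[ 0.46824424 -0.08591767  0.1594888 ] [-3.95332292e-01 -1.01056043e-01  2.10824808e+00  5.79585569e-04
  1.13528600e+00 -2.35669496e-01]
off [-0.0055  0.0006  0.1296] yaw -9.11 twist 0.9
```

View pics/s1.png

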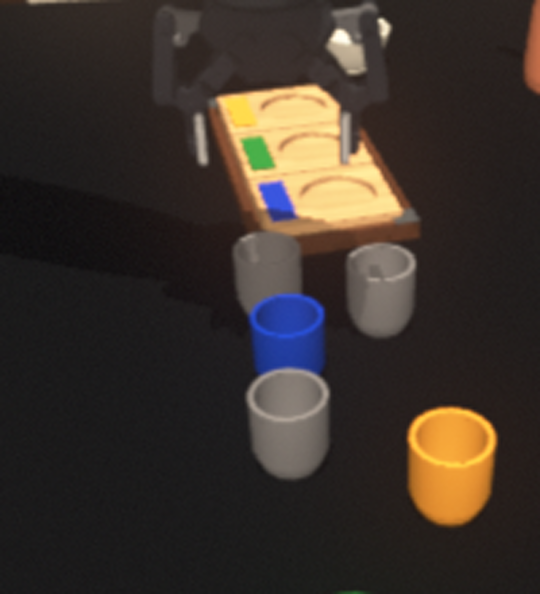

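The side crop shows the blue rim centred at about (288,320), which is full-image (256.7,228.5). The open gripper is above it, and its fingers (x 200 and 347) straddle the cup.

```bash
python3 - <<'E'
from d import *
print(onplane('side',256.4,228.2,.06))
print(onplane('top',301.1,216.5,.06))
s=ctrl.get_state();print(s['eef_pos'])
E
```

```text
[ 0.47056793 -0.09818954  0.06      ]
[ 0.46849211 -0.09100097  0.06      ]
[ 0.4683467  -0.08554021  0.15964118]
```

>>> step_arm(motion=[{"offset":[-0.0075,0.001,0.01],"twist":1},{"offset":[-0.0075,0.001,0.04],"twist":1},{"offset":[-0.0075,0.001,0.065],"twist":1},{"offset":[-0.0075,0.001,0.085],"twist":1},{"offset":[-0.0075,0.001,0.105],"twist":1},{"offset":[-0.0075,0.001,0.12],"twist":1},{"offset":[-0.0075,0.001,0.129],"twist":1},{"offset":[-0.0075,0.001,0.129],"twist":1},{"offset":[-0.0075,0.001,0.129],"twist":1}])

```text
time: 3.1
eef_pos: [0.4685, -0.0939, 0.031]
tcp_rot: [0.767, 0.642, 0.0, 0.0]
contact_force: [-0.3, 0.3, 0.1]
opening: 1.0
finger_force: 0.0
```

```bash
python3 - <<'E'
from m import *
im=cups()
im=ctrl.read_camera('side'); cv2.imwrite('pics/s2.png',cv2.resize(im[130:310,170:350],None,fx=3.2,fy=3.2,interpolation=cv2.INTER_CUBIC))
E
```

```text
blue [186.2 213.1  11.4  35. ] z60 [0.4758 0.1271] z25 [0.4812 0.1327]
grey [302.8 226.6  58.5  14.3] z60 [ 0.4492 -0.0939] z25 [ 0.4536 -0.0963]
grey [353.8 223.5  14.7  29.7] z60 [ 0.4545 -0.1911] z25 [ 0.4592 -0.1969]
grey [246.6 218.2  14.6  29.2] z60 [0.4657 0.0122] z25 [0.4707 0.0137]
grey [265.8 174.4  17.9  30.4] z60 [ 0.5505 -0.0243] z25 [ 0.5586 -0.0241]
amber [ 89.  225.5  16.   35.7] z60 [0.4519 0.3147] z25 [0.4565 0.3271]
amber [373.  172.   28.3  32.5] z60 [ 0.555  -0.2322] z25 [ 0.5633 -0.2395]
amber [380.  15.  30.  40.] z60 [ 0.8954 -0.2648] z25 [ 0.916  -0.2733]
green [137.5 218.3  11.4  34. ] z60 [0.4659 0.2203] z25 [0.471  0.2294]
green [443.  213.5  29.   32. ] z60 [ 0.4727 -0.3668] z25 [ 0.478 -0.379]
```

View pics/s2.png

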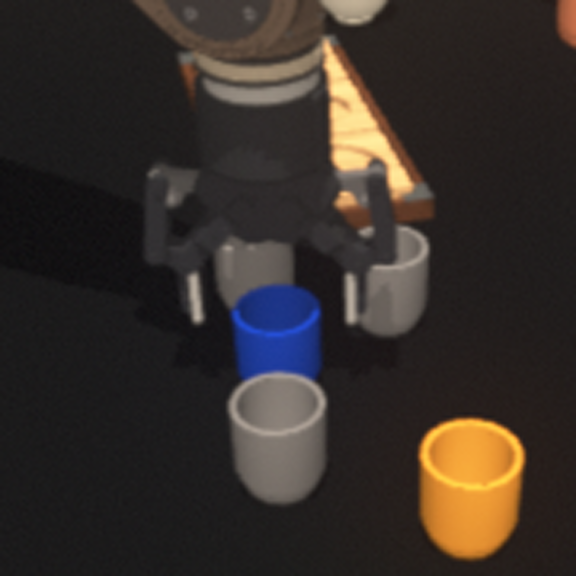

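The side crop shows the fingers straddling the cup, with tips at (198,322) and (352,322) and the rim centre at (277,315). I'll check whether the fingers line up with the cup in depth.

```bash
python3 - <<'E'
from d import *
f=lambda u,v:(170+u/3.2,130+v/3.2)
for z in(.02,.033,.045,.06): print(z,onplane('side',*f(275,322),z)[:2].round(4))
print(onplane('side',*f(277,315),.06))
c=ctrl.calibration('side');T=np.array(c['cam_to_world']);
s=ctrl.get_state();r=R.from_quat(s['tcp_rot']).as_matrix()
def proj(p):
    q=T[:3,:3].T@(np.array(p)-T[:3,3]); x=np.array([q[0],-q[1]])/-q[2]; x=x*(1+c['k1']*(x@x))
    u=np.array([c['fx'],c['fy']])*x+[c['cx'],c['cy']]; return (u-[170,130])*3.2
for dz in(.011,-.002,-.02,-.035):
  print(dz,[proj(s['eef_pos']+r@[0,sy*.0427,dz]).round() for sy in(-1,1)])
for p in([.4685,-.091,0],[.4685,-.091,.06],[.46,0,.06],[.545,-.034,.06],[.459,-.177,.06]): print(p,proj(p).round())
E
```

```text
0.02 [ 0.4723 -0.0528]
0.033 [ 0.4712 -0.0701]
0.045 [ 0.4702 -0.086 ]
0.06 [ 0.4689 -0.1059]
[ 0.47080307 -0.09901469  0.06      ]
0.011 [array([209., 360.]), array([344., 361.])]
-0.002 [array([207., 344.]), array([344., 345.])]
-0.02 [array([205., 321.]), array([343., 322.])]
-0.035 [array([203., 302.]), array([343., 302.])]
[0.4685, -0.091, 0] [276. 383.]
[0.4685, -0.091, 0.06] [272. 308.]
[0.46, 0, 0.06] [246. 230.]
[0.545, -0.034, 0.06] [379. 246.]
[0.459, -0.177, 0.06] [270. 400.]
```

```bash
python3 - <<'E'
from h import *
im=ctrl.read_camera('side')[190:260,210:300].astype(float)
im=np.clip((im/255)**.45*255,0,255).astype(np.uint8)
cv2.imwrite('pics/s3.png',cv2.resize(im,None,fx=7,fy=7,interpolation=cv2.INTER_CUBIC))
E
```

```text
(no output)
```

View pics/s3.png

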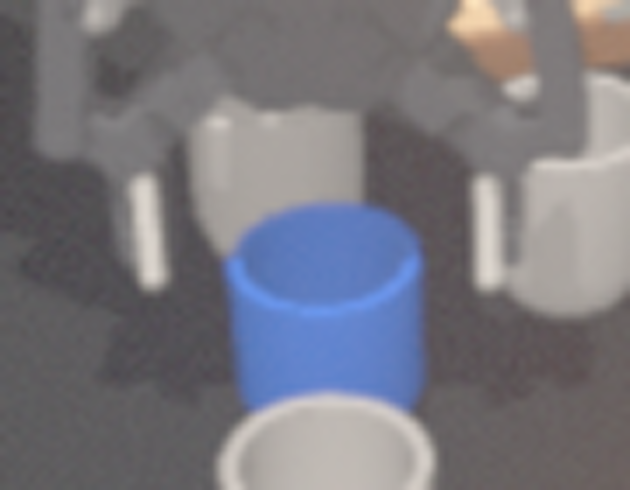

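The enhanced crop shows the pad tips at (152,288) and (488,288). They are on either side of the rim but sit a bit high, so I'll lower 8 mm and then close.

>>> step_arm(motion=[{"offset":[0,0,0.004]},{"offset":[0,0,0.008]},{"offset":[0,0,0.008]}])

```text
invalid input at $.motion[0]: expected keys offset, twist
```

>>> step_arm(motion=[{"offset":[0,0,0]},{"offset":[0,0,0]},{"offset":[0,0,0]},{"offset":[0,0,0]},{"offset":[0,0,0]},{"offset":[0,0,0]},{"offset":[0,0,0]},{"offset":[0,0,0]}], gripper=0.04, grip_force=30)

```text
invalid input at $.motion[0]: expected keys offset, twist
```

```bash
python3 - <<'E'
from d import *
im=ctrl.read_camera('side')[190:260,210:300].astype(float)
im=np.clip((im/255)**.45*255,0,255).astype(np.uint8)
cv2.imwrite('pics/s4.png',cv2.resize(im,None,fx=7,fy=7,interpolation=cv2.INTER_CUBIC))
s=ctrl.get_state();print(s)
c=s['eef_pos'];x,y,z=c
E
```

```text
{'time': 3.3, 'qpos': array([-4.11060145e-01,  1.03733030e-01,  2.17597793e+00, -3.16294911e-06,
        8.59884724e-01, -2.33775399e-01]), 'dq': array([-0.0016394 ,  0.00017984,  0.0027968 ,  0.00034898, -0.00153333,
        0.00045149]), 'joint_efforts': array([ 2.24744092e-02, -2.67732310e+01, -2.26750302e+01,  4.32551305e-04,
       -1.41016342e-03,  1.73475573e-04]), 'eef_pos': array([ 0.46891816, -0.09432945,  0.03167899]), 'tcp_rot': array([7.66927092e-01, 6.41733464e-01, 4.44866459e-04, 8.93904584e-04]), 'contact_force': array([0.68232652, 0.26362337, 0.52290626]), 'wrist_torque': array([ 0.00557874, -0.0427138 ,  0.0014562 ]), 'finger_force': 0.0, 'opening': 1.0015610526943974}
```

View pics/s4.png

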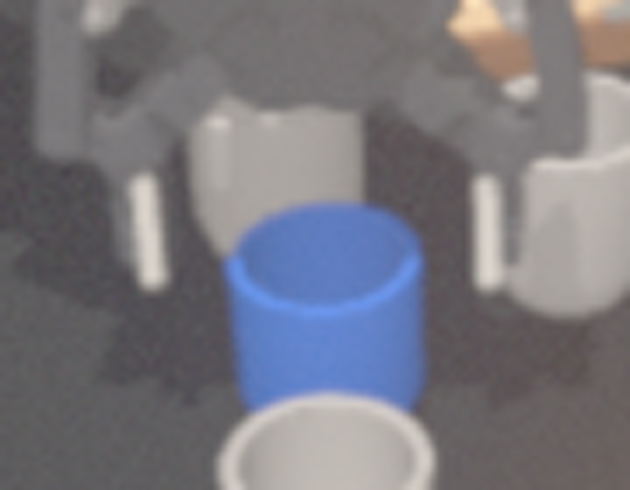

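The rows were refused because they had no twist, so this picture matches the last one: pad tips at (152,288) and (488,288). Sending the moves again with twist included.

>>> step_arm(motion=[{"offset":[0,0,0.004],"twist":0},{"offset":[0,0,0.008],"twist":0},{"offset":[0,0,0.008],"twist":0}])

```text
time: 3.6
eef_pos: [0.4676, -0.0938, 0.022]
tcp_rot: [0.767, 0.642, -0.0, -0.001]
contact_force: [-0.8, 0.6, 0.4]
opening: 1.002
finger_force: 0.0
```

>>> step_arm(motion=[{"offset":[0,0,0],"twist":0},{"offset":[0,0,0],"twist":0},{"offset":[0,0,0],"twist":0},{"offset":[0,0,0],"twist":0},{"offset":[0,0,0],"twist":0},{"offset":[0,0,0],"twist":0},{"offset":[0,0,0],"twist":0},{"offset":[0,0,0],"twist":0}], gripper=0.04, grip_force=30)

```text
time: 4.4
eef_pos: [0.4686, -0.0942, 0.023]
tcp_rot: [0.767, 0.642, 0.0, 0.0]
contact_force: [1.4, 0.3, 1.9]
opening: 0.61
finger_force: 31.8
```

```bash
python3 - <<'E'
from d import *
im=ctrl.read_camera('side')[190:260,210:300].astype(float)
im=np.clip((im/255)**.45*255,0,255).astype(np.uint8)
cv2.imwrite('pics/s5.png',cv2.resize(im,None,fx=7,fy=7,interpolation=cv2.INTER_CUBIC))
s=ctrl.get_state();print(s['time'],s['eef_pos'],s['contact_force'],s['finger_force'],s['opening'])
x,y,z=s['eef_pos']; go([x,y,z+.11]); go([.538,.1385,z+.11]); go([.538,.1385,z+.017])
E
```

```text
4.45 [ 0.46853313 -0.09420878  0.02300412] [-0.08146484  0.40742154  2.20701235] 31.82942365972849 0.609865385625564
off [-0.0e+00  1.0e-04 -1.1e-01] yaw -10.16 twist None
off [ 0.2413  0.0274 -0.11  ] yaw -10.16 twist None
off [ 0.2413  0.0273 -0.017 ] yaw -10.16 twist None
```

View pics/s5.png

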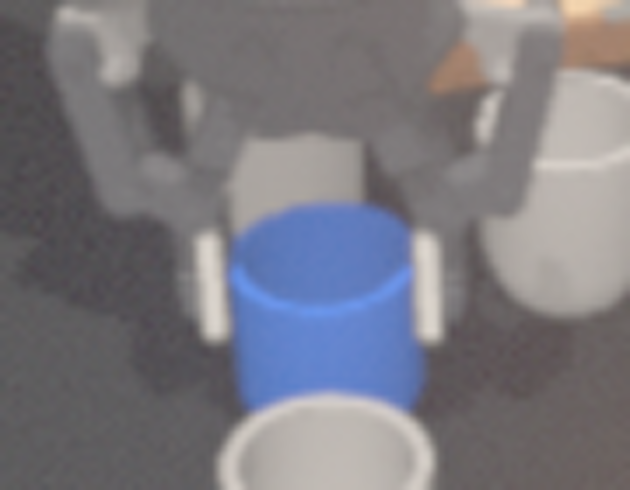

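The pads are on the cup wall, with tips at (217,335) and (430,335). The opening is 52 mm and the grip 32 N, so the grasp is good. Lifting and carrying.

>>> step_arm(motion=[{"offset":[0,0,-0.005],"twist":0},{"offset":[0,0,-0.015],"twist":0},{"offset":[0,0,-0.035],"twist":0},{"offset":[0,0,-0.06],"twist":0},{"offset":[0,0,-0.085],"twist":0},{"offset":[0,0,-0.105],"twist":0},{"offset":[0,0,-0.11],"twist":0},{"offset":[0,0,-0.11],"twist":0}])

```text
time: 5.25
eef_pos: [0.4685, -0.0942, 0.1335]
tcp_rot: [0.767, 0.642, 0.0, 0.001]
contact_force: [0.3, -0.0, -1.4]
opening: 0.606
finger_force: 31.8
```

>>> step_arm(motion=[{"offset":[0.01,0.001,0],"twist":0},{"offset":[0.03,0.003,0],"twist":0},{"offset":[0.06,0.007,0],"twist":0},{"offset":[0.09,0.01,0],"twist":0},{"offset":[0.12,0.013,0],"twist":0},{"offset":[0.15,0.017,0],"twist":0},{"offset":[0.18,0.02,0],"twist":0},{"offset":[0.21,0.024,0],"twist":0},{"offset":[0.23,0.026,0],"twist":0},{"offset":[0.2413,0.0274,0],"twist":0},{"offset":[0.2413,0.0274,0],"twist":0},{"offset":[0.2413,0.0274,0],"twist":0}])

```text
time: 6.45
eef_pos: [0.537, 0.1384, 0.1317]
tcp_rot: [0.767, 0.642, -0.001, -0.0]
contact_force: [-0.1, -0.7, -0.3]
opening: 0.611
finger_force: 31.7
```

```bash
python3 - <<'E'
from d import *
im=ctrl.read_camera('side')
cv2.imwrite('pics/s6.png',cv2.resize(im[60:260,170:370],None,fx=3,fy=3,interpolation=cv2.INTER_CUBIC))
s=ctrl.get_state();print(s['time'],s['eef_pos'],s['contact_force'],s['finger_force'],s['opening'])
go([.538,.1385,.060]); go([.538,.1385,.040])
E
```

```text
6.5 [0.53713036 0.13801318 0.13200073] [-0.05891202 -0.17326668 -2.10009921] 31.719053893029923 0.6121302363678316
off [0.0007 0.0009 0.072 ] yaw -10.19 twist None
off [0.0007 0.0009 0.092 ] yaw -10.19 twist None
```

View pics/s6.png

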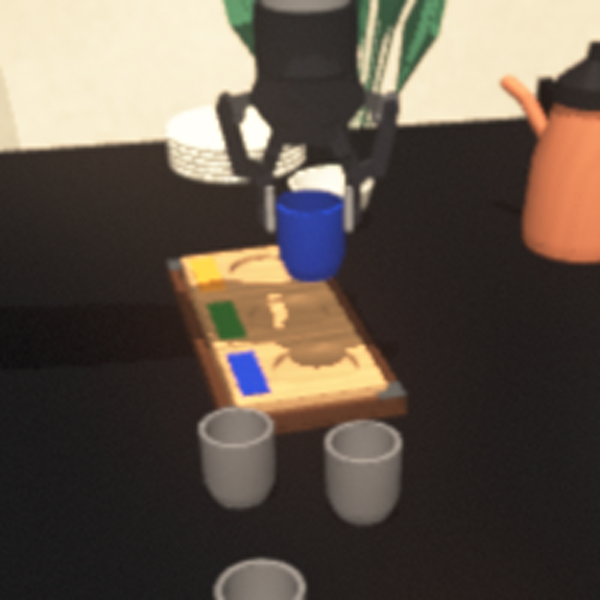

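The cup hangs upright above the tray, with its rim at about (310,205). The tile is at (248,373) and the cup's shadow falls in the blue well.

```bash
python3 - <<'E'
from h import *
f=lambda u,v:(170+u/3-.3,60+v/3-.3)
print(onplane('side',*f(310,205),.169), 'tile',onplane('side',*f(248,373),.025))
E
```

```text
[0.53739761 0.13211364 0.169     ] tile [0.48239599 0.13390252 0.025     ]
```

>>> step_arm(motion=[{"offset":[0.003,0.001,0.01],"twist":0},{"offset":[0.003,0.001,0.03],"twist":0},{"offset":[0.003,0.001,0.05],"twist":0},{"offset":[0.003,0.001,0.067],"twist":0},{"offset":[0.003,0.001,0.078],"twist":0},{"offset":[0.003,0.001,0.084],"twist":0},{"offset":[0.003,0.001,0.087],"twist":0},{"offset":[0.003,0.001,0.087],"twist":0},{"offset":[0.003,0.001,0.087],"twist":0}])

```text
time: 7.4
eef_pos: [0.54, 0.1414, 0.0466]
tcp_rot: [0.767, 0.642, 0.001, 0.0]
contact_force: [0.7, 0.3, -1.5]
opening: 0.608
finger_force: 31.7
```

>>> step_arm(motion=[{"offset":[0,0,0.001],"twist":0},{"offset":[0,0,0.002],"twist":0},{"offset":[0,0,0.003],"twist":0},{"offset":[0,0,0.003],"twist":0},{"offset":[0,0,0.003],"twist":0}])

```text
time: 7.9
eef_pos: [0.5392, 0.1414, 0.0427]
tcp_rot: [0.767, 0.642, -0.0, -0.0]
contact_force: [0.0, -0.6, -1.3]
opening: 0.607
finger_force: 31.7
```

>>> step_arm(motion=[{"offset":[0,0,0.0007],"twist":0},{"offset":[0,0,0.0015],"twist":0},{"offset":[0,0,0.0015],"twist":0},{"offset":[0,0,0.0015],"twist":0}])

```text
time: 8.3
eef_pos: [0.5392, 0.1414, 0.0412]
tcp_rot: [0.767, 0.642, -0.0, -0.0]
contact_force: [0.1, 0.4, -1.2]
opening: 0.605
finger_force: 31.7
```

>>> step_arm(motion=[{"offset":[0,0,0.0005],"twist":0},{"offset":[0,0,0.001],"twist":0},{"offset":[0,0,0.001],"twist":0},{"offset":[0,0,0.001],"twist":0}])

```text
time: 8.7
eef_pos: [0.5392, 0.1414, 0.0402]
tcp_rot: [0.767, 0.642, -0.0, -0.0]
contact_force: [-0.2, -0.1, -1.0]
opening: 0.61
finger_force: 31.7
```

>>> step_arm(motion=[{"offset":[0,0,0.0005],"twist":0},{"offset":[0,0,0.001],"twist":0},{"offset":[0,0,0.001],"twist":0},{"offset":[0,0,0.001],"twist":0}])

```text
time: 9.1
eef_pos: [0.5394, 0.1414, 0.04]
tcp_rot: [0.767, 0.642, -0.0, 0.0]
contact_force: [-1.9, 0.0, 5.3]
opening: 0.607
finger_force: 32.3
```

Contact at the expected height (+5 N). Relaxing slightly and releasing.

>>> step_arm(motion=[{"offset":[0,0,-0.0005],"twist":0},{"offset":[0,0,-0.0005],"twist":0}], grip_force=20)

```text
time: 9.3
eef_pos: [0.5393, 0.1414, 0.04]
tcp_rot: [0.767, 0.642, 0.0, 0.0]
contact_force: [-1.4, -0.4, 3.8]
opening: 0.612
finger_force: 32.2
```

>>> step_arm(motion=[{"offset":[0,0,0],"twist":0},{"offset":[0,0,0],"twist":0},{"offset":[0,0,0],"twist":0},{"offset":[0,0,0],"twist":0},{"offset":[0,0,0],"twist":0},{"offset":[0,0,0],"twist":0},{"offset":[0,0,0],"twist":0}], gripper=0.08)

```text
time: 10.0
eef_pos: [0.5392, 0.1414, 0.0397]
tcp_rot: [0.767, 0.642, 0.0, 0.0]
contact_force: [-0.5, -0.5, -0.2]
opening: 0.943
finger_force: 0.0
```

>>> step_arm(motion=[{"offset":[0,0,-0.005],"twist":0},{"offset":[0,0,-0.02],"twist":0},{"offset":[0,0,-0.05],"twist":0},{"offset":[0,0,-0.09],"twist":0},{"offset":[0,0,-0.13],"twist":0},{"offset":[0,0,-0.15],"twist":0},{"offset":[0,0,-0.15],"twist":0}])

```text
time: 10.7
eef_pos: [0.5421, 0.1417, 0.1959]
tcp_rot: [0.767, 0.642, 0.004, 0.003]
contact_force: [-0.5, -0.3, 0.1]
opening: 0.938
finger_force: 0.0
```

```bash
python3 - <<'E'
from m import *
cups(); im=ctrl.read_camera('side')
cv2.imwrite('pics/s7.png',cv2.resize(im[100:240,180:360],None,fx=4,fy=4,interpolation=cv2.INTER_CUBIC))
s=ctrl.get_state();print(s['time'],s['eef_pos'],s['opening'])
E
```

```text
blue [182.5 180.8  21.3  29.2] z60 [0.5385 0.1358] z25 [0.5462 0.1418]
grey [346.  221.5  29.   31.8] z60 [ 0.4585 -0.1763] z25 [ 0.4633 -0.1817]
grey [253.  221.5  31.   28. ] z60 [4.593e-01 1.000e-04] z25 [0.4641 0.0011]
grey [271.3 177.3  32.3  28.8] z60 [ 0.5448 -0.0348] z25 [ 0.5528 -0.035 ]
amber [373.  172.   28.3  32.5] z60 [ 0.555  -0.2322] z25 [ 0.5633 -0.2395]
amber [380.  15.  30.  40.] z60 [ 0.8954 -0.2648] z25 [ 0.916  -0.2733]
green [442.7 213.9  28.2  33.5] z60 [ 0.4719 -0.3661] z25 [ 0.4772 -0.3783]
10.8 [0.53925346 0.14142406 0.19044127] 0.9409087749961645
```

View pics/s7.png

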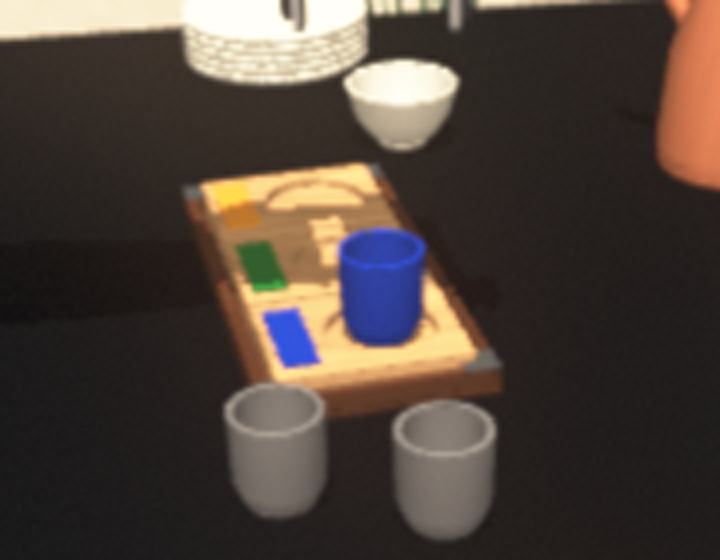

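The blue cup stands upright in the blue well at about (382,285). It touched down 17 mm above where it stood on the counter, which is the well floor. The gripper is clear of it, and the other cups haven't moved.

```bash
python3 -c "
from plant import ctrl
print(ctrl.sign_off())"
```

```text
the job is handed in; nothing more can be done
None
```

The blue finjan is standing upright on the floor of its blue-tiled well, set down gently and released; the green and amber finjans were not touched, and the job was handed in at about 11 s.

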